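# Uncover the seedlings and start the mist

## Task

Lift the green lid off the covered seedling pot and set it down gently in the white saucer, flat, right way up and roughly centred, and let go of it. Only then push the blue plunger on the grey mist unit fully down to the end of its stroke and let it spring back. Leave the two pots standing where they are and do not disturb the spray bottle, the pot stack or the trowel.

Things in the scene. Friction and masses are not known exactly. Their poses are not given: they have to be found in the camera images.
- lid: Loose green round lid with an orange knob, on the covered pot; 132 mm in diameter, 66 mm high, about 0.2 kg. Origin: centre of its underside, z up. From below: plug 100 mm in diameter, z 0 to 12 mm, inside the pot with about 5 mm play; flange 132 mm, 12 to 18 mm, resting on the pot's rim; shallow dome to 28 mm; 18 mm thick stem to 38 mm; knob.
- lid_knob (a point): Centre of the lid's orange knob, an upright cylinder 32 mm in diameter and 28 mm high (38 to 66 mm above the lid's origin); this point is 52 mm above the lid's origin.
- covered_pot: Black plastic pot filled with soil that carries the lid at the start; 100 mm high, 120 mm in diameter at the rim and 88 mm at the foot, wall 3 mm, soil 68 mm above the bench, about 0.85 kg, loose. Origin: centre of its underside.
- open_pot: The same kind of black pot without a lid, green seedlings and a white label stick (top 131 mm above the bench) in it. Leave it alone. Origin: centre of its underside.
- saucer: White round plant saucer, loose, open at the top; 200 mm in diameter at the rim, 18 mm high, floor 6 mm thick, flat inner floor about 170 mm in diameter. Origin: centre of its underside. A lid standing flat in it has its origin 6 mm above the saucer's.
- mist_unit: Grey box fixed to the bench, 120 x 100 x 70 mm (x, y, z), with a hose stub on its +x face and the blue plunger on top. Origin: centre of its underside.
- plunger_top (a point): Centre of the flat top of the blue plunger, a disc 48 mm in diameter, 112 mm above the bench when up; it moves straight down 20 mm when pressed, with a spring of about 3 N at first and 10 N at the end.
- plunger (a joint): Travel of the plunger in m: 0 up, 0.020 fully pressed; springs back when let go.
- spray_bottle: White spray bottle with green and orange trigger head, 80 mm in diameter, 212 mm high. Bystander. Origin: centre of its underside.
- pot_stack: Stack of three empty black pots, 110 mm in diameter, 112 mm high. Bystander. Origin: centre of its underside.
- trowel: Hand trowel with orange handle and steel blade, 257 mm long along its x, 64 mm wide, 26 mm high, lying on the bench. Bystander. Origin: under the middle.
Not all that is in view belongs to the job. What is shaped like the mist_unit but purple or red is not meant.

How it is judged:
On the way, in this order (a step that is already met when the one before it is completed fails the run):
1. the lid stands flat, right way up, in the saucer and is let go (horizontal distance between lid and saucer below 0.04 m and z of lid in the frame of saucer below 0.012 m and angle between lid's own z axis and vertical below 0.1 rad and linear speed of lid below 0.03 m/s and contact force between the fingers and lid below 0.1 N), for 0.2 s.
2. the plunger is pushed fully down (value of joint plunger above 0.017 m), for 0.1 s.
At the end, for the whole second after the job is handed in: The lid lies flat (within 0.1 rad) and right way up on the saucer's floor, its centre within 40 mm of the saucer's, released and at rest; the plunger has been pushed down at least 17 of its 20 mm after that and has sprung back (within 3 mm); both pots stand upright within 30 mm of where they were (all of step 1 and value of joint plunger below 0.003 m and angle between each of covered_pot, open_pot's own z axis and vertical below 0.1 rad and distance of each of covered_pot, open_pot from where it was at the start of the episode below 0.03 m); the robot touches nothing.
It fails at once if the plunger is pushed (more than 10 mm) while the lid is not yet in the saucer (value of joint plunger above 0.01 m and (horizontal distance between lid and saucer above 0.05 m or z of lid in the frame of saucer above 0.03 m)).
It fails at once if the lid is dropped or thrown (faster than 0.5 m/s while not held: a fall of more than about 13 mm) (linear speed of lid above 0.5 m/s and contact force between the fingers and lid below 0.1 N).
It fails at once if a pot is shifted by more than 30 mm or tipped (distance of any of covered_pot, open_pot from where it was at the start of the episode above 0.03 m or angle between any of covered_pot, open_pot's own z axis and vertical above 0.3 rad).
It fails at once if the spray bottle, pot stack or trowel is moved by more than 30 mm, or the bottle tipped (distance of any of spray_bottle, pot_stack, trowel from where it was at the start of the episode above 0.03 m or angle between spray_bottle's own z axis and vertical above 0.3 rad).
It also fails if it takes over 54 s, if anything falls off the work surface, if the arm or the gripper's body presses on something with over 40 N, if the wrist force passes 120 N, or if a joint passes its speed limit or range.

## Robot

A 6-joint arm with a two-finger parallel gripper is mounted at the origin on the work surface. World frame = base frame: x ahead of the robot, y to its left, z up, the work surface at z = 0. Lengths are in m, angles in rad, forces in N, time in s.
With the tool pointing down it reaches from about 0.35 to 0.85 m from the base axis. Payload 8.1 kg.
Tool frame: the origin (TCP) lies at the very end of the fingers, on their centre line; the grasp point (between the pads) lies 19 mm behind it; z points along the fingers, y is the line along which they close (so a half turn about z gives the same grasp; the last joint's range is limited). The gripper opens to 93 mm and grips with 3 to 60 N. Pads are 15 mm wide; open, the fingers measure 128 mm over their backs; the gripper's body (75 mm by 188 mm) begins 65 mm behind the grasp point.
Start: joints at [-1.288, 0.13, 1.488, -0, 1.523, -0.085], TCP at [0.216, -0.56, 0.219] pointing down, gripper open.
Joint ranges: [-2.96, 2.96], [-0.89, 2.26], [0.02, 2.5], [-1.34, 4.48], [0, 2.73], [-2.66, 2.66]. Speed limits (rad/s): [2.39, 2.39, 2.79, 3.14, 3.14, 3.14].

## Interface

Orientations are given as a rotation vector (axis times angle).
In Python, from plant import robot, imaging gives the robot as it stands.
- The arm moves only by the tool jog_arm, never from a script. Its argument "rows" is a list of rows, each a list of 2 entries, a list of its own where there are three numbers: the shift along the tool's x, y, z each as a share of 0.2 m, from -1 to 1, then the turn, a rotation vector about the tool's x, y, z each as a share of pi/2 rad, from -1 to 1. A call has 1 to 5 rows; each row is the pose to reach, as a shift and turn from the pose commanded when the call began, along the tool's axes at that moment; what a row does not reach only later rows make up. A row lasts 1/10 s, in which the tool goes at most 50 mm and 8.59 degrees, less where a joint would pass 70% of its speed; a pose out of reach is approached as far as the arm can. A call with a number of a shift or a turn outside -1 to 1 is refused whole. A call with a gripper value outside its range is refused whole. "hand" is the closure, from -1 (fully open) to 1 (shut), set as the call begins (left out, the last holds). The fingers move at their own pace and stop on an object; "squeeze" is the grip in N (left out, the last holds). Time passes only in rows, so rows that repeat a pose let the fingers close. It gives the time, the measured TCP pose, the force, the opening and the grip force at its end, in the units of the state.
- robot.read_state(): the state, without advancing time (a new reading comes with each control period).
- imaging.read_camera(name): name is "scene" or "top" or "wrist"; returns a dict with "frame" (480x640x3 uint8, red, green, blue), "vertical_fov" (degrees; the focal length in pixels is half the picture's height over the tangent of half this angle, whatever the lens; pixels are square), "cx", "cy" (the principal point, pixels), "R" (3x3) and "t" (3): a world point X has camera coordinates R X + t. Camera axes: x right, y down, z forward; pixel columns grow to the right and rows downward; lengths in m; the calibration is good to about 2 mm. A picture is of the moment at which its call begins. There is no depth.
- robot.close_job(): hands the job in; it is judged then, once.
The state is a dict: "t": time; "q": joint angles; "dq": joint speeds; "joint_torque": joint torques, N m; "tool_pos": TCP position; "orientation": TCP orientation; "force": force on the tool from outside, world axes, zero at the start; "wrist_torque": the same for the moment, N m; "opening": finger opening in m; "gripper_force": force on a finger pad.
Only numpy, scipy, OpenCV 4.12 (cv2) and the standard library are available. Lean on these libraries where they do the work, as an engineer would, in place of code of your own. Each camera call takes 0.05 s, during which the arm holds its last target. There are 200 camera calls.

## Working session

There is one attempt and no reset: what is moved stays moved. The work goes in short steps, Python scripts to look and compute and a tool call to move; the robot and the scene stay as the last step left them, time stands still between calls to the robot, and variables do not carry over. Pictures are saved under pics/ and viewed, at most 10 in all, crops included, and the job is handed in when it is done.

Besides the shell and the picture viewer there is one more tool, called after "Call:" by a JSON object that holds its "name" and its "arguments", one argument or row to a line. jog_arm: Moves the arm, as the interface text tells. Its arguments: {"type":"object","properties":{"rows":{"type":"array"},"hand":{"type":"number"},"squeeze":{"type":"number"}},"required":["rows"]}

```bash
mkdir -p pics; ls
cat > h.py <<'E'
import numpy as np, cv2
from plant import robot, imaging
def cam(n): return imaging.read_camera(n)
def save(c,f): cv2.imwrite('pics/'+f,c['frame'][:,:,::-1])
def ray(c,u,v,z):
    f=c['frame'].shape[0]/2/np.tan(np.radians(c['vertical_fov'])/2)
    R=np.array(c['R']);t=np.array(c['t'])
    d=R.T@np.array([(u-c['cx'])/f,(v-c['cy'])/f,1]);o=-R.T@t
    return o+d*(z-o[2])/d[2]
E
python3 - <<'E'
from h import *
for n in('top','scene'):
    c=cam(n);save(c,n+'0.png');print(n,c['vertical_fov'],c['cx'],c['cy'],-np.array(c['R']).T@c['t'])
print(robot.read_state())
E
```

```text
pics
top 42.88261891017173 328.5904379333732 239.45745706394928 [0.32199361 0.0181549  1.78523662]
scene 45.3164209686714 321.3501523883762 235.8515769208986 [ 1.45041493 -0.5755815   0.99383111]
{'t': 0.1, 'q': array([-1.28838436e+00,  1.31074300e-01,  1.48917854e+00, -2.77800457e-06,
        1.52301361e+00, -8.54258825e-02]), 'dq': array([-0.00124834, -0.00053449, -0.00174859, -0.00047332,  0.00037296,
       -0.00025507]), 'joint_torque': array([ 9.64026476e-04, -5.61340463e+01, -4.93097699e+01,  7.70353130e-02,
        2.91773910e-02, -4.92283027e-05]), 'tool_pos': array([ 0.21561856, -0.55935874,  0.21769465]), 'orientation': array([-3.08697086e+00, -5.74242025e-01,  2.62738077e-04]), 'force': array([ 0.8403767 , -0.08477171,  0.27287229]), 'wrist_torque': array([-0.04018925,  0.00880297,  0.02306738]), 'gripper_force': 0.0, 'opening': 0.0931161260819746}
```

View pics/top0.png

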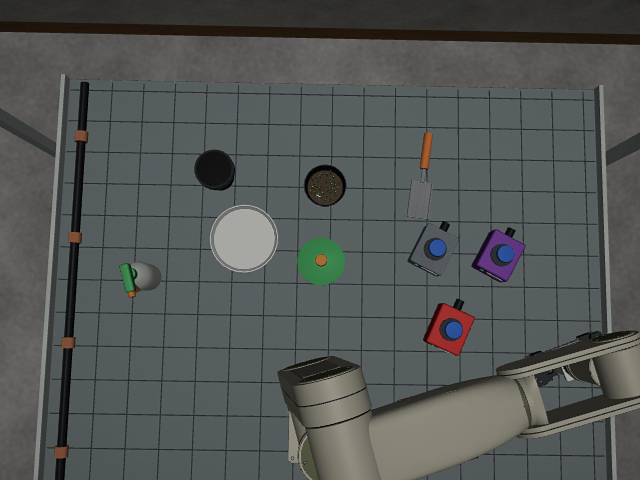

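View pics/scene0.png

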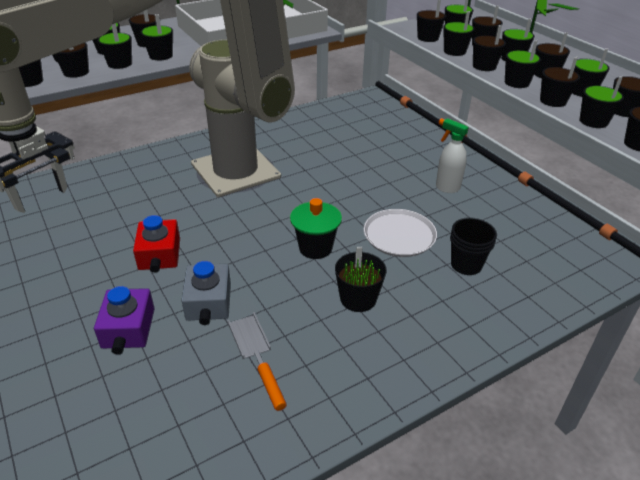

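The top view shows three plunger boxes: grey at (434,249), purple at (500,255) and red at (450,329). Grey is the one meant, since purple and red are excluded. The lid is at (321,261) with its orange knob, the saucer at (244,239), the open pot at (325,186), the stack at (215,170), the bottle at (140,277) and the trowel at (422,180). The scene view agrees, with the grey unit at (205,290), the lid at (316,217) and the saucer at (400,232).

```bash
cat >> h.py <<'E'
def blob(c,lo,hi,box):
    h=cv2.cvtColor(c['frame'],cv2.COLOR_RGB2HSV);m=cv2.inRange(h,lo,hi)
    k=np.zeros_like(m);x0,y0,x1,y1=box;k[y0:y1,x0:x1]=m[y0:y1,x0:x1]
    cs=cv2.findContours(k,cv2.RETR_EXTERNAL,cv2.CHAIN_APPROX_NONE)[0]
    q=max(cs,key=cv2.contourArea);q=cv2.convexHull(q)
    return q[:,0,:].astype(float)
def circ(c,q,z):
    P=np.array([ray(c,u,v,z) for u,v in q])[:,:2].astype(np.float32)
    (x,y),(a,b),_=cv2.fitEllipse(P);return np.round([x,y,a,b],4)
O=((5,120,120),(20,255,255));G=((45,100,50),(80,255,255));B=((100,120,80),(118,255,255));W=((0,0,150),(180,40,255))
E
python3 - <<'E'
from h import *
t=cam('top');s=cam('scene')
for n,k,z,bt,bs in [('lid',G,.106,(280,220,360,300),(280,190,350,245)),('knob',O,.154,(300,240,340,280),(300,190,332,220)),
 ('saucer',W,.018,(200,195,285,280),(355,200,445,260)),('plung',B,.112,(415,225,455,270),(188,255,222,285))]:
    print(n,circ(t,blob(t,*k,bt),z),circ(s,blob(s,*k,bs),z))
for n,u,v in [('openpot',325,186)]: print(n,ray(t,u,v,.1))
im=cv2.resize(t['frame'][200:300,180:480],None,fx=2.6,fy=2.6)
im2=cv2.resize(s['frame'][190:340,80:460],(780,308))
cv2.imwrite('pics/crop.png',np.vstack([im,im2])[:,:,::-1])
E
```

```text
lid [0.4534 0.0261 0.1304 0.1313] [0.4554 0.0243 0.1322 0.1401]
knob [0.4533 0.0258 0.0284 0.0295] [0.4558 0.0236 0.0292 0.0356]
saucer [0.522  0.2512 0.1747 0.1747] [0.5223 0.2522 0.198  0.1983]
plung [ 0.4964 -0.2943  0.0456  0.0461] [ 0.5007 -0.2976  0.0459  0.0598]
openpot [0.66438659 0.01813845 0.1       ]
```

View pics/crop.png

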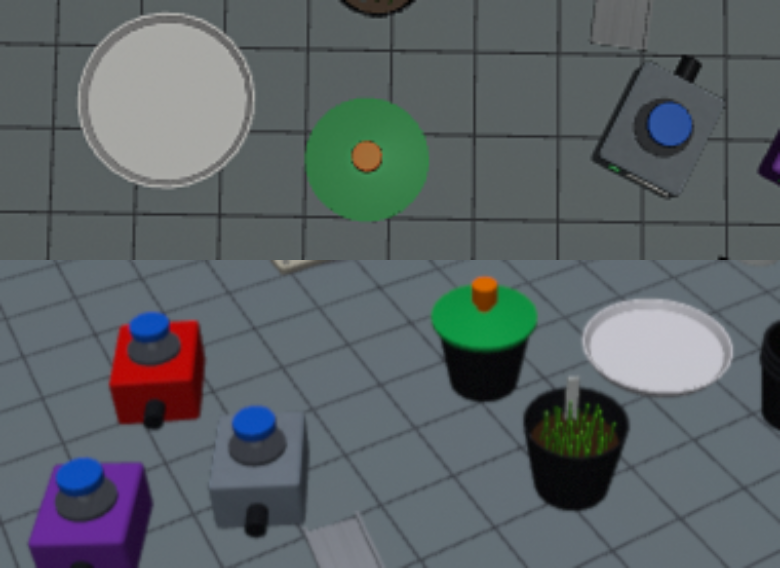

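The crop confirms it: the grey box with the blue plunger (top crop at about (670,125)) is the mist unit. The lid knob, at (367,156) in the top crop, is free to grip from above. Next I'll work out the first moves.

```bash
cat >> h.py <<'E'
from scipy.spatial.transform import Rotation as Ro
def plan(*wps):
    s=robot.read_state();R=Ro.from_rotvec(s['orientation']).as_matrix();p=s['tool_pos']
    print('t',round(s['t'],2),'pos',np.round(p,4),'f',np.round(s['force'],2),'op',round(s['opening'],4),'g',round(s['gripper_force'],2),'tilt',np.round(R[:,2],3),'y',np.round(R[:,1],3))
    for w in wps:
        w=np.array(w);print(w,np.round(R.T@(w-p)/0.2,3));p=w
E
python3 -c "
from h import *
plan((.33,-.27,.219),(.4535,.026,.219),(.4535,.026,.124))"
```

```text
t 0.2 pos [ 0.2156 -0.5595  0.218 ] f [-0.44 -0.09  0.71] op 0.093 g 0.0 tilt [-0.     0.001 -1.   ] y [ 0.36  -0.933 -0.001]
[ 0.33  -0.27   0.219] [ 1.054 -1.145 -0.004]
[0.4535 0.026  0.219 ] [ 1.108e+00 -1.159e+00  1.000e-03]
[0.4535 0.026  0.124 ] [-0.     0.001  0.475]
```

Call:
{"name": "jog_arm", "arguments": {
  "rows": [
    [[0.72,-0.77,0],[0,0,0]],
    [[0.72,-0.77,0],[0,0,0]],
    [[0.72,-0.77,0],[0,0,0]],
    [[0.72,-0.77,0],[0,0,0]],
    [[0.72,-0.77,0],[0,0,0]]
  ],
  "hand": -1
}}

```text
t: 0.7
tool_pos: [0.2961, -0.3606, 0.2184]
orientation: [-3.087, -0.579, -0.001]
force: [-0.2, -0.0, 0.4]
opening: 0.0932
gripper_force: 0.0
```

Call:
{"name": "jog_arm", "arguments": {
  "rows": [
    [[0.72,-0.77,0],[0,0,0]],
    [[0.72,-0.77,0],[0,0,0]],
    [[0.72,-0.77,0],[0,0,0]],
    [[0.72,-0.77,0],[0,0,0]],
    [[0.72,-0.77,0],[0,0,0]]
  ]
}}

```text
t: 1.2
tool_pos: [0.375, -0.1654, 0.2188]
orientation: [-3.087, -0.581, -0.002]
force: [0.4, -0.8, -0.7]
opening: 0.093
gripper_force: 0.0
```

Call:
{"name": "jog_arm", "arguments": {
  "rows": [
    [[0.6,-0.64,0],[0,0,0]],
    [[0.6,-0.64,0],[0,0,0]],
    [[0.6,-0.64,0],[0,0,0]],
    [[0.6,-0.64,0],[0,0,0]],
    [[0.6,-0.64,0],[0,0,0]]
  ]
}}

```text
t: 1.7
tool_pos: [0.4405, -0.0045, 0.2185]
orientation: [-3.087, -0.58, 0.0]
force: [-0.1, -0.1, 0.4]
opening: 0.093
gripper_force: 0.0
```

```bash
python3 -c "
from h import *
plan((.4535,.026,.218),(.4535,.026,.124));c=cam('wrist');save(c,'w1.png')
q=blob(c,*O,(0,0,640,480));print(circ(c,q,.154))"
```

```text
t 1.7 pos [ 0.4405 -0.0045  0.2185] f [-0.05 -0.06  0.36] op 0.093 g 0.0 tilt [-0.  0. -1.] y [ 0.363 -0.932 -0.   ]
[0.4535 0.026  0.218 ] [ 0.116 -0.118  0.003]
[0.4535 0.026  0.124 ] [-0.    0.    0.47]
[0.4534 0.0244 0.0304 0.0305]
```

View pics/w1.png

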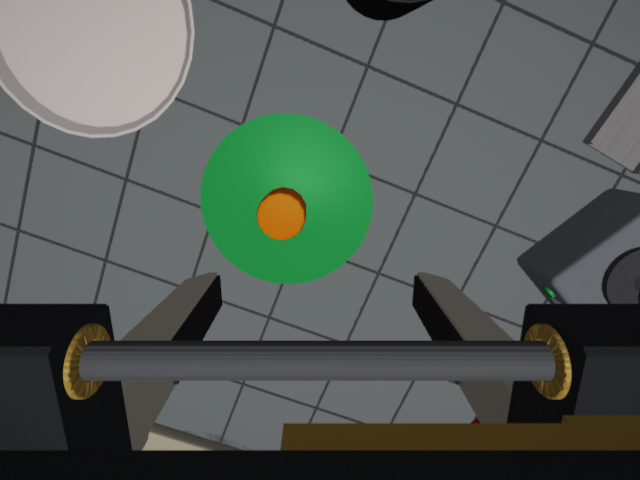

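The wrist picture shows the knob at (282,213), about 30 mm ahead of the fingers. It gives (0.4534, 0.0244), which agrees with the top view. I'll centre over it, then descend.

Call:
{"name": "jog_arm", "arguments": {
  "rows": [
    [[0.115,-0.115,0],[0,0,0]],
    [[0.115,-0.115,0],[0,0,0]],
    [[0.115,-0.115,0.2],[0,0,0]],
    [[0.115,-0.115,0.36],[0,0,0]],
    [[0.115,-0.115,0.46],[0,0,0]]
  ]
}}

```text
t: 2.25
tool_pos: [0.4513, 0.0214, 0.124]
orientation: [3.089, 0.573, -0.005]
force: [-0.1, -0.1, -0.8]
opening: 0.093
gripper_force: 0.0
```

Call:
{"name": "jog_arm", "arguments": {
  "rows": [
    [[0,0,0],[0,0,0]],
    [[0,0,0],[0,0,0]],
    [[0,0,0],[0,0,0]]
  ]
}}

```text
t: 2.55
tool_pos: [0.454, 0.0225, 0.1285]
orientation: [3.088, 0.573, 0.004]
force: [0.3, -0.8, 0.1]
opening: 0.0928
gripper_force: 0.0
```

```bash
python3 -c "
from h import *
plan((.4535,.025,.124));c=cam('wrist');print(circ(c,blob(c,*O,(0,0,640,480)),.154))"
```

```text
t 2.55 pos [0.454  0.0225 0.1285] f [ 0.26 -0.8   0.1 ] op 0.0928 g 0.0 tilt [ 0.003 -0.    -1.   ] y [ 0.359 -0.933  0.001]
[0.4535 0.025  0.124 ] [ 0.002 -0.013  0.022]
[0.4538 0.0247 0.0299 0.0302]
```

Call:
{"name": "jog_arm", "arguments": {
  "rows": [
    [[0,-0.012,0.02],[0,0,0]],
    [[0,-0.012,0.02],[0,0,0]],
    [[0,-0.012,0.02],[0,0,0]],
    [[0,-0.012,0.02],[0,0,0]]
  ]
}}

```text
t: 3.0
tool_pos: [0.4521, 0.0258, 0.1228]
orientation: [3.088, 0.575, 0.0]
force: [0.4, -0.3, -0.4]
opening: 0.0931
gripper_force: 0.0
```

Call:
{"name": "jog_arm", "arguments": {
  "rows": [
    [[0,0,0],[0,0,0]],
    [[0,0,0],[0,0,0]],
    [[0,0,0],[0,0,0]],
    [[0,0,0],[0,0,0]],
    [[0,0,0],[0,0,0]]
  ],
  "hand": 1,
  "squeeze": 25
}}

```text
t: 3.5
tool_pos: [0.452, 0.0257, 0.1226]
orientation: [-3.089, -0.574, 0.0]
force: [-0.3, -0.6, -0.8]
opening: 0.0573
gripper_force: 0.0
```

Call:
{"name": "jog_arm", "arguments": {
  "rows": [
    [[0,0,0],[0,0,0]],
    [[0,0,0],[0,0,0]],
    [[0,0,0],[0,0,0]],
    [[0,0,0],[0,0,0]],
    [[0,0,0],[0,0,0]]
  ]
}}

```text
t: 4.0
tool_pos: [0.452, 0.0256, 0.1226]
orientation: [3.089, 0.574, -0.0]
force: [0.8, -0.2, -0.0]
opening: 0.0315
gripper_force: 25.0
```

Gripped (opening 31.5 mm). Now a slow lift.

Call:
{"name": "jog_arm", "arguments": {
  "rows": [
    [[0,0,0],[0,0,0]],
    [[0,0,-0.03],[0,0,0]],
    [[0,0,-0.07],[0,0,0]],
    [[0,0,-0.12],[0,0,0]],
    [[0,0,-0.18],[0,0,0]]
  ]
}}

```text
t: 4.5
tool_pos: [0.452, 0.0256, 0.1596]
orientation: [3.089, 0.574, 0.0]
force: [0.2, 1.4, -1.2]
opening: 0.0315
gripper_force: 25.0
```

Call:
{"name": "jog_arm", "arguments": {
  "rows": [
    [[0,0,-0.06],[0,0,0]],
    [[0,0,-0.12],[0,0,0]],
    [[0,0,-0.16],[0,0,0]],
    [[0,0,-0.18],[0,0,0]],
    [[0,0,-0.18],[0,0,0]]
  ]
}}

```text
t: 5.0
tool_pos: [0.4524, 0.0256, 0.1953]
orientation: [3.088, 0.574, 0.002]
force: [0.3, -0.4, -2.1]
opening: 0.0315
gripper_force: 25.0
```

```bash
python3 -c "
from h import *
plan((.5205,.2525,.19),(.5205,.2525,.045));c=cam('scene');save(c,'s2.png')
t=cam('top');print(circ(t,blob(t,*W,(200,195,285,280)),.006))"
```

```text
t 5.0 pos [0.4524 0.0256 0.1953] f [ 0.32 -0.44 -2.13] op 0.0315 g 25.0 tilt [ 0.001 -0.    -1.   ] y [ 0.36  -0.933  0.   ]
[0.5205 0.2525 0.19  ] [ 0.726 -0.936  0.027]
[0.5205 0.2525 0.045 ] [-0.001 -0.     0.725]
[0.5233 0.2528 0.1758 0.1759]
```

View pics/s2.png

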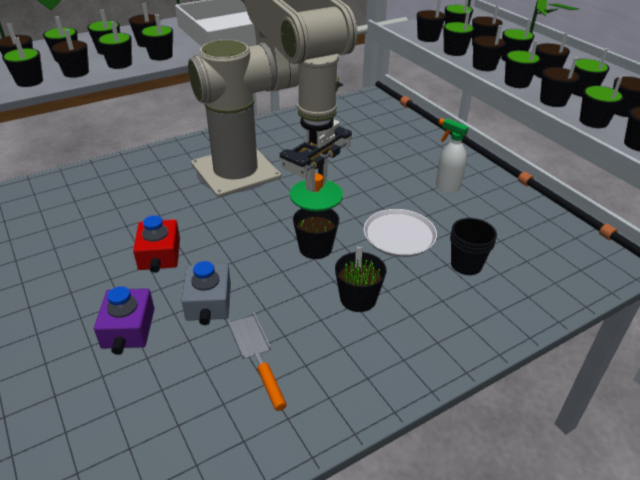

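The picture shows the lid held level at (316,193), above its pot at (316,232). Now I'll carry it to the saucer.

Call:
{"name": "jog_arm", "arguments": {
  "rows": [
    [[0.07,-0.09,0],[0,0,0]],
    [[0.18,-0.23,0],[0,0,0]],
    [[0.32,-0.42,0],[0,0,0]],
    [[0.46,-0.6,0],[0,0,0]],
    [[0.57,-0.74,0],[0,0,0]]
  ]
}}

```text
t: 5.6
tool_pos: [0.505, 0.207, 0.1936]
orientation: [-3.088, -0.575, 0.002]
force: [0.6, -0.6, -0.7]
opening: 0.0313
gripper_force: 25.0
```

Call:
{"name": "jog_arm", "arguments": {
  "rows": [
    [[0.09,-0.12,0],[0,0,0]],
    [[0.15,-0.19,0],[0,0,0]],
    [[0.16,-0.2,0],[0,0,0]],
    [[0.16,-0.2,0],[0,0,0]],
    [[0.16,-0.2,0],[0,0,0]]
  ]
}}

```text
t: 6.1
tool_pos: [0.5203, 0.2526, 0.1942]
orientation: [3.088, 0.574, -0.002]
force: [-0.2, 0.3, -1.3]
opening: 0.0316
gripper_force: 25.0
```

Call:
{"name": "jog_arm", "arguments": {
  "rows": [
    [[0,0,0.08],[0,0,0]],
    [[0,0,0.22],[0,0,0]],
    [[0,0,0.36],[0,0,0]],
    [[0,0,0.46],[0,0,0]],
    [[0,0,0.5],[0,0,0]]
  ]
}}

```text
t: 6.6
tool_pos: [0.5184, 0.2519, 0.0908]
orientation: [3.088, 0.573, -0.008]
force: [1.1, 0.3, -1.4]
opening: 0.0315
gripper_force: 25.0
```

```bash
python3 -c "
from h import *
plan((.522,.2525,.06),(.522,.2525,.0425))"
```

```text
t 6.6 pos [0.5184 0.2519 0.0908] f [ 1.06  0.35 -1.39] op 0.0315 g 25.0 tilt [-0.005 -0.002 -1.   ] y [ 0.359 -0.934  0.   ]
[0.522  0.2525 0.06  ] [0.019 0.003 0.154]
[0.522  0.2525 0.0425] [ 0.    -0.     0.087]
```

Call:
{"name": "jog_arm", "arguments": {
  "rows": [
    [[0,0,0.05],[0,0,0]],
    [[0,0,0.1],[0,0,0]],
    [[0,0,0.15],[0,0,0]],
    [[0,0,0.18],[0,0,0]],
    [[0,0,0.18],[0,0,0]]
  ]
}}

```text
t: 7.1
tool_pos: [0.5201, 0.2534, 0.0576]
orientation: [3.088, 0.575, -0.002]
force: [0.1, 0.1, -2.4]
opening: 0.0317
gripper_force: 25.0
```

Call:
{"name": "jog_arm", "arguments": {
  "rows": [
    [[0,0,0],[0,0,0]],
    [[0,0,0],[0,0,0]],
    [[0,0,0.01],[0,0,0]],
    [[0,0,0.02],[0,0,0]],
    [[0,0,0.03],[0,0,0]]
  ]
}}

```text
t: 7.6
tool_pos: [0.5207, 0.2536, 0.0526]
orientation: [-3.089, -0.574, -0.0]
force: [-0.1, -0.8, -0.6]
opening: 0.0315
gripper_force: 25.0
```

Call:
{"name": "jog_arm", "arguments": {
  "rows": [
    [[0,0,0],[0,0,0]],
    [[0,0,0],[0,0,0]],
    [[0,0,0],[0,0,0]]
  ]
}}

```text
t: 7.9
tool_pos: [0.5207, 0.2536, 0.0527]
orientation: [-3.089, -0.574, -0.0]
force: [0.5, 0.3, -0.7]
opening: 0.0314
gripper_force: 25.0
```

Contact is expected at z ≈ 0.041, so I'll creep down and watch the force.

Call:
{"name": "jog_arm", "arguments": {
  "rows": [
    [[0,0,0.01],[0,0,0]],
    [[0,0,0.02],[0,0,0]],
    [[0,0,0.03],[0,0,0]],
    [[0,0,0.04],[0,0,0]],
    [[0,0,0.045],[0,0,0]]
  ]
}}

```text
t: 8.4
tool_pos: [0.5205, 0.2535, 0.0432]
orientation: [3.088, 0.575, -0.001]
force: [-0.1, -0.4, -1.1]
opening: 0.0316
gripper_force: 25.0
```

Call:
{"name": "jog_arm", "arguments": {
  "rows": [
    [[0,0,0.005],[0,0,0]],
    [[0,0,0.01],[0,0,0]],
    [[0,0,0.01],[0,0,0]]
  ]
}}

```text
t: 8.7
tool_pos: [0.5206, 0.2535, 0.0415]
orientation: [3.089, 0.574, -0.0]
force: [-0.5, 0.2, -1.6]
opening: 0.0318
gripper_force: 25.0
```

Call:
{"name": "jog_arm", "arguments": {
  "rows": [
    [[0,0,0.005],[0,0,0]],
    [[0,0,0.008],[0,0,0]],
    [[0,0,0.008],[0,0,0]]
  ]
}}

```text
t: 9.0
tool_pos: [0.5209, 0.2537, 0.0407]
orientation: [-3.089, -0.574, -0.001]
force: [-2.5, -1.1, 4.0]
opening: 0.0312
gripper_force: 25.0
```

```bash
python3 -c "
from h import *
plan((.522,.2525,.039))"
```

```text
t 9.0 pos [0.5209 0.2537 0.0407] f [-2.48 -1.09  4.01] op 0.0312 g 25.0 tilt [ 0.  0. -1.] y [ 0.36  -0.933 -0.   ]
[0.522  0.2525 0.039 ] [0.003 0.007 0.008]
```

The force turned upward, to 4 N, at the expected height, so the lid is down. I'll release it.

Call:
{"name": "jog_arm", "arguments": {
  "rows": [
    [[0,0,0],[0,0,0]],
    [[0,0,0],[0,0,0]],
    [[0,0,0],[0,0,0]],
    [[0,0,0],[0,0,0]],
    [[0,0,0],[0,0,0]]
  ],
  "hand": -1
}}

```text
t: 9.5
tool_pos: [0.5207, 0.2536, 0.04]
orientation: [-3.089, -0.574, 0.0]
force: [0.1, 0.2, -0.3]
opening: 0.0672
gripper_force: 0.0
```

Call:
{"name": "jog_arm", "arguments": {
  "rows": [
    [[0,0,0],[0,0,0]],
    [[0,0,0],[0,0,0]],
    [[0,0,-0.05],[0,0,0]],
    [[0,0,-0.12],[0,0,0]],
    [[0,0,-0.25],[0,0,0]]
  ]
}}

```text
t: 10.0
tool_pos: [0.5196, 0.2531, 0.0899]
orientation: [3.088, 0.574, -0.004]
force: [-0.4, -0.2, -0.3]
opening: 0.0925
gripper_force: 0.0
```

Call:
{"name": "jog_arm", "arguments": {
  "rows": [
    [[0,0,-0.2],[0,0,0]],
    [[0,0,-0.45],[0,0,0]],
    [[0,0,-0.65],[0,0,0]],
    [[0,0,-0.65],[0,0,0]],
    [[0,0,-0.65],[0,0,0]]
  ]
}}

```text
t: 10.5
tool_pos: [0.5218, 0.254, 0.223]
orientation: [-3.088, -0.574, -0.007]
force: [-0.3, -0.3, -0.3]
opening: 0.0929
gripper_force: 0.0
```

```bash
python3 -c "
from h import *
plan((.5,.07,.219),(.5,-.11,.219),(.497,-.295,.219),(.497,-.295,.12));c=cam('scene');save(c,'s3.png')
print(circ(c,blob(c,*G,(350,180,450,260)),.024),circ(c,blob(c,*O,(350,180,450,260)),.072))
print(circ(c,blob(c,*W,(350,200,445,262)),.018))
"
```

```text
t 10.5 pos [0.5218 0.254  0.223 ] f [-0.34 -0.34 -0.34] op 0.0929 g 0.0 tilt [ 0.004  0.002 -1.   ] y [ 0.36  -0.933  0.   ]
[0.5   0.07  0.219] [-0.433  0.819  0.018]
[ 0.5   -0.11   0.219] [-0.324  0.84  -0.002]
[ 0.497 -0.295  0.219] [-0.347  0.858 -0.002]
[ 0.497 -0.295  0.12 ] [-0.002 -0.     0.495]
[0.5237 0.2523 0.1291 0.1336] [0.5253 0.2508 0.0285 0.0353]
[0.5225 0.2523 0.1986 0.199 ]
```

View pics/s3.png

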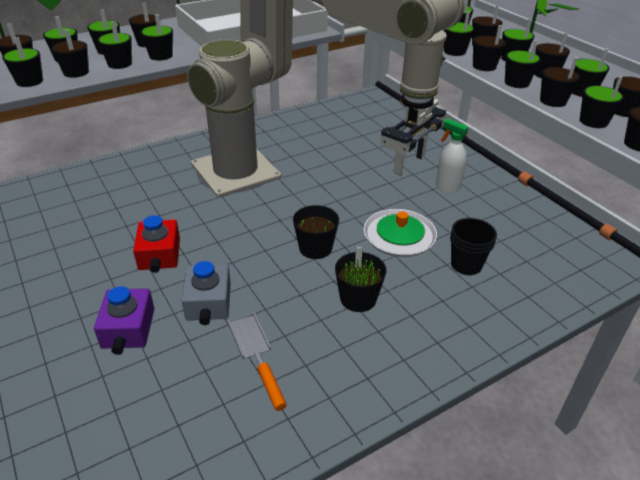

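The lid sits flat and centred in the saucer at (401,229), both pots are in place, and the lid is released. On to the grey unit's plunger, with the fingers closed.

Call:
{"name": "jog_arm", "arguments": {
  "rows": [
    [[-0.43,0.82,0],[0,0,0]],
    [[-0.43,0.82,0],[0,0,0]],
    [[-0.43,0.82,0],[0,0,0]],
    [[-0.43,0.82,0],[0,0,0]],
    [[-0.43,0.82,0],[0,0,0]]
  ],
  "hand": 1,
  "squeeze": 5
}}

```text
t: 11.05
tool_pos: [0.4978, 0.0657, 0.2181]
orientation: [3.089, 0.568, -0.006]
force: [0.1, 0.0, 0.6]
opening: 0.0577
gripper_force: 0.0
```

Call:
{"name": "jog_arm", "arguments": {
  "rows": [
    [[-0.32,0.84,0],[0,0,0]],
    [[-0.32,0.84,0],[0,0,0]],
    [[-0.32,0.84,0],[0,0,0]],
    [[-0.32,0.84,0],[0,0,0]],
    [[-0.32,0.84,0],[0,0,0]]
  ]
}}

```text
t: 11.55
tool_pos: [0.4991, -0.1128, 0.2183]
orientation: [-3.089, -0.568, 0.005]
force: [0.9, 0.5, -0.3]
opening: 0.0175
gripper_force: 0.0
```

Call:
{"name": "jog_arm", "arguments": {
  "rows": [
    [[-0.35,0.86,0],[0,0,0]],
    [[-0.35,0.86,0],[0,0,0]],
    [[-0.35,0.86,0],[0,0,0]],
    [[-0.35,0.86,0],[0,0,0]],
    [[-0.35,0.86,0],[0,0,0]]
  ]
}}

```text
t: 12.05
tool_pos: [0.4958, -0.2982, 0.2181]
orientation: [-3.088, -0.569, 0.003]
force: [0.0, 0.3, 0.4]
opening: 0.0002
gripper_force: 0.0
```

Call:
{"name": "jog_arm", "arguments": {
  "rows": [
    [[0,0,0],[0,0,0]],
    [[0,0,0],[0,0,0]]
  ]
}}

```text
t: 12.25
tool_pos: [0.4968, -0.2939, 0.2191]
orientation: [-3.086, -0.576, 0.001]
force: [-0.5, -0.3, 0.7]
opening: -0.0001
gripper_force: 0.0
```

```bash
python3 -c "
from h import *
plan((.497,-.295,.219),(.497,-.295,.125),(.497,-.295,.091));c=cam('wrist');q=blob(c,*B,(0,0,640,480));print(q.min(0),q.max(0),circ(c,q,.112))"
```

```text
t 12.25 pos [ 0.4968 -0.2939  0.2191] f [-0.47 -0.3   0.74] op -0.0001 g 0.0 tilt [-0.001  0.002 -1.   ] y [ 0.361 -0.933 -0.002]
[ 0.497 -0.295  0.219] [-0.001  0.006  0.001]
[ 0.497 -0.295  0.125] [0.    0.001 0.47 ]
[ 0.497 -0.295  0.091] [0.   0.   0.17]
[289. 203.] [349. 263.] [ 0.4968 -0.2962  0.0467  0.048 ]
```

The wrist view puts the plunger at (0.497, -0.296), with the tool directly above it. Next I'll descend, press and retreat.

Call:
{"name": "jog_arm", "arguments": {
  "rows": [
    [[0,0.007,0.15],[0,0,0]],
    [[0,0.007,0.3],[0,0,0]],
    [[0,0.007,0.42],[0,0,0]],
    [[0,0.007,0.46],[0,0,0]],
    [[0,0.007,0.46],[0,0,0]]
  ]
}}

```text
t: 12.8
tool_pos: [0.4966, -0.2955, 0.1269]
orientation: [-3.086, -0.576, 0.003]
force: [0.5, 0.1, 0.8]
opening: 0.0004
gripper_force: 0.0
```

Call:
{"name": "jog_arm", "arguments": {
  "rows": [
    [[0,0,0],[0,0,0]],
    [[0,0,0.03],[0,0,0]],
    [[0,0,0.06],[0,0,0]],
    [[0,0,0.09],[0,0,0]],
    [[0,0,0.12],[0,0,0]]
  ]
}}

```text
t: 13.3
tool_pos: [0.4976, -0.2975, 0.1043]
orientation: [3.088, 0.574, 0.002]
force: [0.4, 0.2, 5.7]
opening: 0.0006
gripper_force: 2.6
```

Call:
{"name": "jog_arm", "arguments": {
  "rows": [
    [[0,0,0.02],[0,0,0]],
    [[0,0,0.035],[0,0,0]],
    [[0,0,0.045],[0,0,0]],
    [[0,0,0.045],[0,0,0]],
    [[0,0,0.045],[0,0,0]]
  ]
}}

```text
t: 13.8
tool_pos: [0.4976, -0.2975, 0.0958]
orientation: [3.088, 0.574, 0.001]
force: [-1.1, 1.3, 7.8]
opening: 0.0003
gripper_force: 3.9
```

Call:
{"name": "jog_arm", "arguments": {
  "rows": [
    [[0,0,0.01],[0,0,0]],
    [[0,0,0.02],[0,0,0]],
    [[0,0,0.022],[0,0,0]],
    [[0,0,0.022],[0,0,0]],
    [[0,0,0.022],[0,0,0]]
  ]
}}

```text
t: 14.3
tool_pos: [0.4976, -0.2975, 0.0923]
orientation: [3.088, 0.574, 0.002]
force: [-3.2, 1.8, 12.6]
opening: 0.0002
gripper_force: 6.6
```

Call:
{"name": "jog_arm", "arguments": {
  "rows": [
    [[0,0,0.005],[0,0,0]],
    [[0,0,0.01],[0,0,0]],
    [[0,0,0.01],[0,0,0]],
    [[0,0,0.01],[0,0,0]],
    [[0,0,0.01],[0,0,0]]
  ]
}}

```text
t: 14.8
tool_pos: [0.4977, -0.2976, 0.092]
orientation: [3.087, 0.574, 0.002]
force: [-9.4, 6.9, 27.6]
opening: 0.0005
gripper_force: 13.4
```

Call:
{"name": "jog_arm", "arguments": {
  "rows": [
    [[0,0,-0.04],[0,0,0]],
    [[0,0,-0.1],[0,0,0]],
    [[0,0,-0.2],[0,0,0]],
    [[0,0,-0.35],[0,0,0]],
    [[0,0,-0.5],[0,0,0]]
  ]
}}

```text
t: 15.3
tool_pos: [0.4963, -0.2967, 0.1884]
orientation: [-3.087, -0.574, 0.003]
force: [0.5, -0.3, 1.1]
opening: 0.0006
gripper_force: 0.0
```

Call:
{"name": "jog_arm", "arguments": {
  "rows": [
    [[0,0,-0.1],[0,0,0]],
    [[0,0,-0.1],[0,0,0]],
    [[0,0,-0.1],[0,0,0]],
    [[0,0,-0.1],[0,0,0]],
    [[0,0,-0.1],[0,0,0]]
  ]
}}

```text
t: 15.8
tool_pos: [0.4963, -0.2966, 0.2066]
orientation: [-3.086, -0.574, 0.003]
force: [-0.7, 0.4, -0.2]
opening: 0.0008
gripper_force: 0.0
```

```bash
python3 -c "
from h import *
plan();c=cam('wrist');print('plunger',circ(c,blob(c,*B,(0,0,640,480)),.112))
t=cam('top')
print('lid',circ(t,blob(t,*G,(200,195,285,280)),.024))
save(cam('scene'),'s4.png')"
```

```text
t 15.8 pos [ 0.4963 -0.2966  0.2066] f [-0.67  0.37 -0.17] op 0.0008 g 0.0 tilt [-0.003  0.002 -1.   ] y [ 0.36  -0.933 -0.003]
plunger [ 0.4968 -0.2963  0.0468  0.0481]
lid [0.522  0.2544 0.1294 0.13  ]
```

View pics/s4.png

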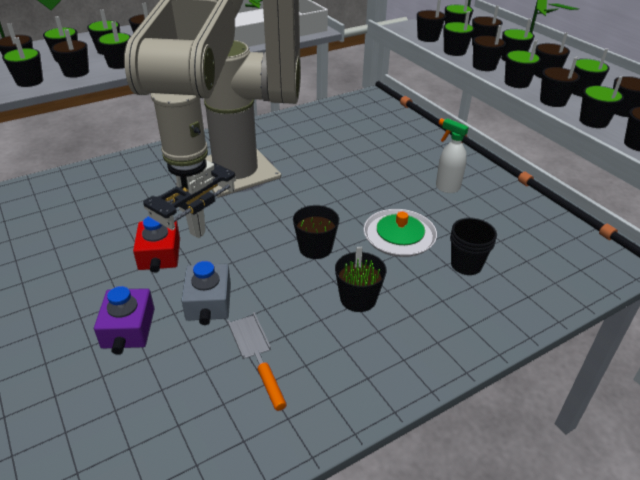

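The plunger hit its hard stop (27.6 N at z 0.092) and is back up at (204,269). The lid is in the saucer at (401,229), everything else stands where it was, and the tool is clear.

```bash
python3 -c "
from plant import robot
print(robot.close_job())"
```

```text
the job is handed in; nothing more can be done
None
```

The lid is in the white saucer, flat, within about 2 mm of centre and released; the grey unit's plunger was then pushed to its stop and sprang back, and the job was handed in at about 16 s (no verdict was returned).

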